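# Mount a loading rod between the centres of a straightness checker

## Task

Take the wooden rod with the brass ends from the rod stand and lay it in the two V rests of the straightness checker, reaching in under the lamp without bumping it, and let go. Then slide the tailstock up by its black knob until the rod is held on its two points, lifted clear of the rests, with the tailstock's front face standing within the green band of its sprung point. Leave the black rod in the stand and disturb nothing else on the table.

Things in the scene. Friction and masses are not known exactly. Their poses are not given: they have to be found in the camera images.
- checker: Straightness checker, fixed: grey base plate 125 x 440 x 12 mm with an aluminium rail (40 mm wide, top at 30 mm) along its y axis. Origin on the table under the rail's middle line; x away from the robot at yaw 0, y from the tailstock (-y) to the headstock (+y), z up. The two points lie on a centre line at x 0, 100 mm above the table.
- rest_spot (a point): Where the rod's middle should lie when laid in the two steel V rests, 97.5 mm above the table (its ends then clear both points by 8 mm or more). The rests are 8 mm thick, at checker y -16 and 78 mm (this point: y 20), mouths about 30 mm wide; they carry a rod along y, 2.5 mm below the centre line. Axes as checker.
- head_block (a point): Middle of the inner (-y) face of the fixed green headstock, on the centre line, at checker y 150 mm; block 56 mm wide, 50 mm long, top at 125 mm, black knob above to 141 mm. A steel cone point (14 mm long, 15 mm thick at its root, 1.6 mm at its tip) aims from it to -y. Its reach was set by the last user and is not reported: tip 26 to 42 mm out of this face.
- centre_line (a point): Point on the line through the two cone points, 2.5 mm above rest_spot. Axes as checker.
- light_edge (a point): Middle of the lower robot-side edge of the lamp bar over the rests: bar 40 mm deep (to +x from here), checker y -30 to 105 mm, underside at 196 mm, 18 mm high, posts at x 68 mm. The edge is 10 mm to +x of the centre line, so a vertical gripper at the rests hits the bar: lean the tool back towards the robot about 40 degrees, turning about the rod's axis.
- tailstock (a joint): Position of the sliding tailstock along the rail, m: 0 farthest back, grows towards the headstock (to 0.115). It slides stiffly (about 9 N) and stays where it is left. Green block 56 mm wide, 70 mm long, top at 119 mm; its front face is at checker y = -150 mm + this value.
- tail_knob (a point): Grip point, 142 mm above the table, on the tailstock's round upright black knob: 22 mm diameter, from 126 to 158 mm above the table, on the middle line and 55 mm behind the tailstock's front face.
- quill (a joint): How far the tailstock's sprung point (15 mm thick spindle, 14 mm long cone tip) is pressed in, m: 0 out (cone tip 45 mm in front of the front face), at most 0.016. Steel for 4 mm, then a green band, from 12 mm red: the front face stands in the green band at 0.004 to 0.012. Spring: 2 N at first, then 0.4 N per mm.
- wood_rod: Wooden rod to be mounted, 160 mm long, 18 mm diameter, 70 g, brass end caps 20 mm long, each with a 12 mm wide, 16 mm deep centre hole in its end face (a cone point seats about 11 mm deep in it). Origin at its middle on its axis; y along the rod. Either way round will do.
- black_rod: Black plastic rod with red ends, same size as the wooden rod, to be left in the stand. Origin at its middle; y along the rod.
- rod_stand: Wooden stand fixed to the table, base 170 x 130 x 14 mm, with two V places for rods along its y axis, 84 mm apart in x; each place has two 12 mm thick V posts at y -50 and 50 mm that carry the rod's axis 70 mm above the table. Origin under its middle.
- shot_jar: Glass jar, 60 mm diameter, 85 mm high; origin under its middle. Leave alone.
- cap_tin: Black round tin, 54 mm diameter, 30 mm high; origin under its middle. Leave alone.
- red_driver: Screwdriver with a red handle lying on the table. Leave alone.
- ear_muffs: Black ear defenders lying on the table, about 190 x 200 x 70 mm. Leave alone.
- pellet_cup: White plastic cup, 76 mm diameter, 45 mm high; origin under its middle. Leave alone.
- light_bar: The lamp as a whole: the grey light bar described at light_edge and its two posts. Origin and axes as checker. Do not bump.

How it is judged:
On the way:
1. the wooden rod lies in both V rests, let go, not yet pressed by the tailstock (z of wood_rod in the frame of rest_spot between -0.003 and 0.0015 m and x of wood_rod in the frame of rest_spot between -0.004 and 0.004 m and y of wood_rod in the frame of rest_spot between -0.03 and 0.035 m and angle between the y axis of wood_rod and the y axis of checker, either way round below 0.05 rad and contact force between the fingers and wood_rod below 0.1 N and linear speed of wood_rod below 0.02 m/s and value of joint quill below 0.003 m), for 0.2 s.
At the end, for the whole second after the job is handed in: The wooden rod is at rest on the two points: middle within 2 mm of the centre line (at most 1.4 mm below it, so off the rests), parallel to the rail within 0.03 rad; sprung point pressed in 4 to 12 mm (green band); black rod still in the stand within 30 mm of its place (z of wood_rod in the frame of centre_line between -0.0014 and 0.002 m and x of wood_rod in the frame of centre_line between -0.002 and 0.002 m and angle between the y axis of wood_rod and the y axis of checker, either way round below 0.03 rad and value of joint quill between 0.004 and 0.012 m and linear speed of wood_rod below 0.02 m/s and z of black_rod in the frame of rod_stand above 0.065 m and distance of black_rod from where it was at the start of the episode below 0.03 m); the robot touches nothing.
It fails at once if the lamp is bumped with more than 8 N (contact force between any of the arm, the fingers, wood_rod and light_bar above 8 N).
It fails at once if the black rod or a bystander is moved by more than 30 mm (distance of any of black_rod, shot_jar, cap_tin, red_driver, ear_muffs, pellet_cup from where it was at the start of the episode above 0.03 m).
It also fails if it takes over 54 s, if anything falls off the work surface, if the arm or the gripper's body presses on something with over 40 N, if the wrist force passes 120 N, or if a joint passes its speed limit or range.

## Robot

A 6-joint arm with a two-finger parallel gripper is mounted at the origin on the work surface. World frame = base frame: x ahead of the robot, y to its left, z up, the work surface at z = 0. Lengths are in m, angles in rad, forces in N, time in s.
With the tool pointing down it reaches from about 0.275 to 0.85 m from the base axis. Payload 19 kg.
Tool frame: the origin (TCP) lies between the finger pads; the fingertips stand 25 mm ahead of it and the grasp point (between the pads) lies 6 mm ahead of it; z points along the fingers, y is the line along which they close (so a half turn about z gives the same grasp; the last joint's range is limited). The gripper opens to 85 mm and grips with 20 to 120 N. Pads are 22 mm wide; open, the fingers measure 114 mm over their backs; the gripper's body (76 mm by 85 mm) begins 54 mm behind the grasp point. The pads swing forward as they close: fully open they stand 13 mm farther back than shut.
Start: joints at [-1.271, 0.15, 1.437, -0, 1.554, -0.134], TCP at [0.242, -0.522, 0.256] pointing down, gripper open.
Joint ranges: [-2.8, 2.8], [-0.68, 2.1], [0.12, 2.68], [-1.39, 4.53], [0.16, 2.79], [-2.81, 2.81]. Speed limits (rad/s): [1.89, 1.89, 2.22, 3.01, 3.01, 3.01].

## Interface

Orientations are given as [roll, pitch, yaw] about the fixed x, y, z axes, in that order (R = Rz(yaw) Ry(pitch) Rx(roll)).
In Python, from plant import r gives the robot as it stands.
- The arm moves only by the shell command python3 -m handwheel 'ROWS'. ROWS is JSON, a list of rows, each an object of numbers: "grip": the opening, from -1 (shut) to 1 (fully open); "dx", "dy", "dz": the shift along the tool's x, y, z scaled (see below); "turn": the turn about the tool's z scaled (see below). In form: [{"grip": .., "dx": .., "dy": .., "dz": .., "turn": ..}, ...]. A call has 1 to 5 rows; each row shifts and turns the commanded pose from where the row before left it, along the tool's axes as they then stand; what a row does not reach is not made up. The controller multiplies each number of a shift by 0.02 m and each number of a turn by 0.1 rad. A row lasts 1/10 s, in which the tool goes at most 50 mm and 8.59 degrees, less where a joint would pass 70% of its speed; a pose out of reach is approached as far as the arm can. A call with a number of a shift or a turn outside -1 to 1 is refused whole. A call with a gripper value outside its range is refused whole. The fingers move at their own pace and stop on an object; the grip force is fixed at half the most. Time passes only in rows, so rows that do not move let the fingers close. It gives the time, the measured TCP pose, the force, the opening and the grip force at its end, in the units of the state.
- r.get_state(): the state, without advancing time (a new reading comes with each control period).
- r.read_camera(name): name is "scene" or "top"; returns a dict with "img" (400x640x3 uint8, blue, green, red), "mtx" (3x3 intrinsics, pixels), "R" (3x3) and "t" (3): a world point X has camera coordinates R X + t. Camera axes: x right, y down, z forward; pixel columns grow to the right and rows downward; lengths in m; the calibration is good to about 2 mm. A picture is of the moment at which its call begins. There is no depth.
- r.finish_job(): hands the job in; it is judged then, once.
The state is a dict: "time_s": time; "joints": joint angles; "joint_velocities": joint speeds; "joint_efforts": joint torques, N m; "ee_pos": TCP position; "orientation": TCP orientation; "wrist_force": force on the tool from outside, world axes, zero at the start; "moment": the same for the moment, N m; "finger_gap": opening from 0.0 (shut) to 1.0 (fully open); "grip_force": force on a finger pad.
Only numpy, scipy, OpenCV 4.12 (cv2) and the standard library are available. Lean on these libraries where they do the work, as an engineer would, in place of code of your own. Each camera call takes 0.05 s, during which the arm holds its last target. There are 200 camera calls.

## Working session

There is one attempt and no reset: what is moved stays moved. The work goes in short steps, Python scripts to look and compute and a shell command to move; the robot and the scene stay as the last step left them, time stands still between calls to the robot, and variables do not carry over. Pictures are saved under pics/ and viewed, at most 10 in all, crops included, and the job is handed in when it is done.

```bash
ls; mkdir -p pics; python3 - <<'E'
from plant import r
import cv2,numpy as np
np.set_printoptions(precision=4,suppress=True)
s=r.get_state();print(s)
for n in("scene","top"):
    c=r.read_camera(n);cv2.imwrite(f"pics/{n}0.png",c["img"]);np.savez(f"pics/{n}0.npz",**c);print(n,c["mtx"],c["R"],c["t"],-c["R"].T@c["t"])
E
```

```text
pics
{'time_s': 0.0, 'joints': array([-1.271 ,  0.151 ,  1.4381, -0.    ,  1.5538, -0.134 ]), 'joint_velocities': array([-0.0009,  0.0017,  0.0008,  0.0005,  0.0004,  0.0021]), 'joint_efforts': array([ -0.0026, -71.3058, -57.0868,  -0.0003,   0.009 ,  -0.    ]), 'ee_pos': array([ 0.2416, -0.5215,  0.2557]), 'orientation': array([-3.1404, -0.0001,  0.4338]), 'wrist_force': array([ 0.262 , -0.5638,  0.3863]), 'moment': array([-0.0294, -0.0082,  0.0207]), 'grip_force': 0.0, 'finger_gap': 0.9990667292987805}
scene [[434.6503   0.     323.1118]
 [  0.     434.6503 199.6008]
 [  0.       0.       1.    ]] [[ 0.3625  0.9319 -0.0104]
 [ 0.6468 -0.2596 -0.7171]
 [-0.6709  0.2532 -0.6969]] [-0.2501 -0.2324  1.6181] [ 1.3267 -0.237   0.9584]
top [[409.8697   0.     313.9691]
 [  0.     409.8697 199.3371]
 [  0.       0.       1.    ]] [[-0.026  -0.9996 -0.0056]
 [-0.9981  0.0263 -0.0566]
 [ 0.0567  0.0042 -0.9984]] [0.0768 0.5356 1.3774] [0.4584 0.057  1.4059]
```

View pics/scene0.png

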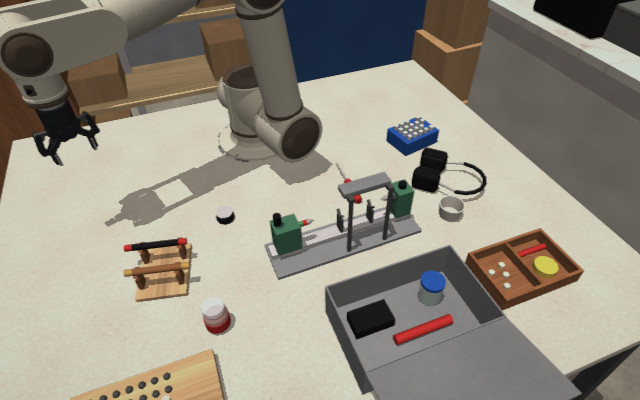

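View pics/top0.png

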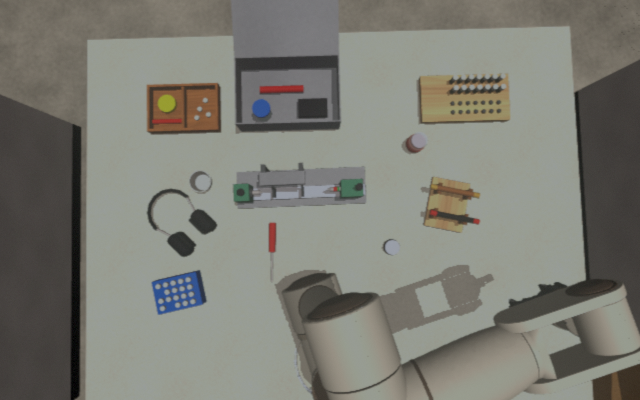

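The scene view shows the stand at about (160,270), with the black rod in the rear place and the wooden rod in front. The checker is at (345,235), with the tailstock at (287,233) and the headstock at (400,200). In the top view the wooden rod is at (456,190), the tailstock knob near (352,188) and the headstock near (243,193). I'll zoom in on both.

```bash
python3 - <<'E'
import cv2,numpy as np
t=cv2.imread("pics/top0.png");s=cv2.imread("pics/scene0.png")
def crop(i,x,y,w,h,k=5):
    o=cv2.resize(i[y:y+h,x:x+w],None,fx=k,fy=k,interpolation=cv2.INTER_CUBIC)
    for a in range((x+9)//10*10,x+w,10):
        cv2.line(o,((a-x)*k,0),((a-x)*k,6),(0,0,255),1)
        if a%20==0: cv2.putText(o,str(a),((a-x)*k,16),0,.35,(0,0,255),1)
    for b in range((y+9)//10*10,y+h,10):
        cv2.line(o,(0,(b-y)*k),(6,(b-y)*k),(0,0,255),1); cv2.putText(o,str(b),(8,(b-y)*k+4),0,.35,(0,0,255),1)
    return o
a=crop(t,228,155,144,60,5);b=crop(t,415,170,72,68,4)
c=crop(s,262,165,160,112,5);
d=crop(s,115,225,85,80,4)
m=np.zeros((600,800,3),np.uint8);m[:300,:720]=a;m[300:572,:288]=b;m[272:592,300:640]=d if False else 0
m[300:300+300,300:640]=d[:300]
cv2.imwrite("pics/m1.png",m);cv2.imwrite("pics/m2.png",c)
E
```

```text
(no output)
```

View pics/m1.png

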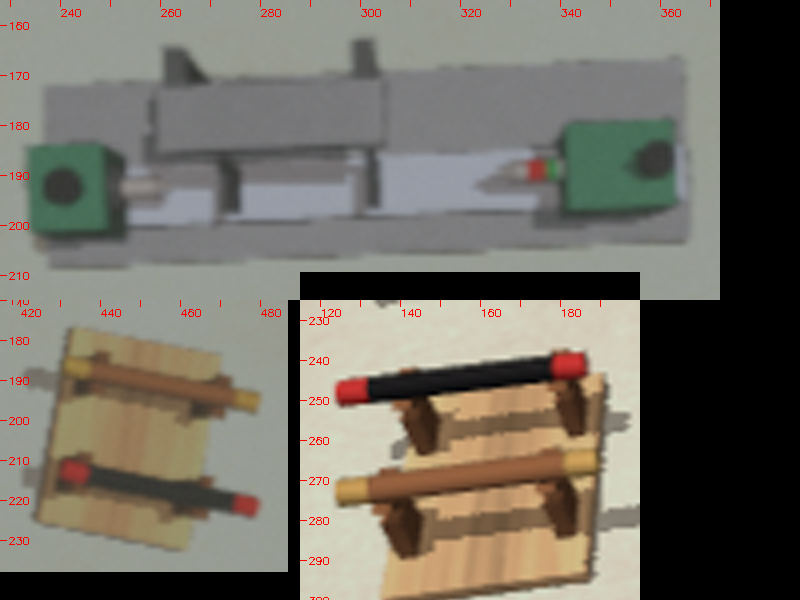

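View pics/m2.png

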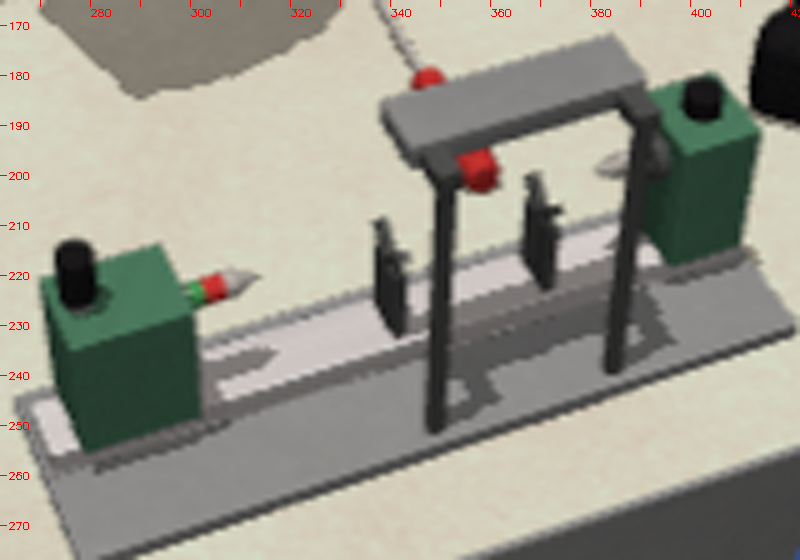

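The crops show these points in the original images:

| Feature | Top view | Scene view |
|---|---|---|
| Rod ends | (431.2,186.5), (479.8,195.5) | (124,273), (190,265.3) |
| Tail knob top | (359,187) | (277,214) |
| Head knob top | (240.4,192.4) | (402.6,182) |
| Tail front-top edge | x≈341 | – |
| Head tip | (260.6,192.4) | – |

I'll triangulate these, refining the knobs and rod with masks.

```bash
cat > h.py <<'E'
import numpy as np,cv2
np.set_printoptions(precision=4,suppress=True)
C={n:dict(np.load(f"pics/{n}0.npz")) for n in("top","scene")}
def ray(n,p,c=None):
    c=c or C[n];d=c["R"].T@np.linalg.inv(c["mtx"])@np.array([*p,1.]);return -c["R"].T@c["t"],d/np.linalg.norm(d)
def plane(n,p,z,c=None):
    o,d=ray(n,p,c);return o+d*(z-o[2])/d[2]
def tri(a,b):
    (o,d),(q,e)=ray("top",a),ray("scene",b)
    s=np.linalg.lstsq(np.c_[d,-e],q-o,rcond=None)[0];A=o+s[0]*d;B=q+s[1]*e
    return (A+B)/2,np.linalg.norm(A-B)
def blob(n,box,f):
    x,y,w,h=box;i=C[n]["img"][y:y+h,x:x+w].astype(int);m=f(i).astype(np.uint8)
    k,l,s,c=cv2.connectedComponentsWithStats(m);j=1+s[1:,4].argmax();return c[j]+[x,y],s[j]+[x,y,0,0,0]
E
python3 - <<'E'
from h import *
dark=lambda i:i.max(2)<62
for n,b in(("top",(232,183,20,20)),("top",(350,178,16,18)),("scene",(395,178,14,14)),("scene",(270,210,13,20))):print(n,blob(n,b,dark))
brass=lambda i:(i[...,2]-i[...,0]>60)&(i[...,1]-i[...,0]>38)&(i[...,2]-i[...,1]<48)
for n,b in(("top",(428,183,10,9)),("top",(470,190,13,10)),("scene",(120,267,13,12)),("scene",(180,258,13,12))):print(n,blob(n,b,brass),C[n]["img"][b[1]+4,b[0]+5])
print("rod ends",E1:=tri((431.2,186.5),(190,265.3)),E2:=tri((479.8,195.5),(124,273)),np.linalg.norm(E1[0]-E2[0]))
print("tk",tri((359.2,187),(277,214)),"hk",tri((240.4,192.4),(402.6,182)))
print("tk158",plane("top",(359.2,187),.158),plane("scene",(277,214),.158),"hk141",plane("top",(240.4,192.4),.141),plane("scene",(402.6,182),.141))
print("tail front top",plane("top",(341.2,188.2),.119),"headtip",plane("top",(260.6,192.4),.1),"tailtip",plane("scene",(314,219.8),.1))
print("rests",plane("top",(302.4,192),.1),plane("top",(273.8,191.5),.1))
print("lamp edge",plane("top",(259.4,185.2),.205),plane("top",(304.6,184.4),.205))
print("plate",*[plane("top",p,.012) for p in((236.6,172.6),(364.6,166.4),(366,203.4),(237.6,208.6))])
E
```

```text
top (array([240.125 , 191.7812]), array([237, 189,   7,   6,  32]))
top (array([358.4444, 186.4815]), array([356, 184,   6,   6,  27]))
scene (array([402.1695, 184.5085]), array([398, 181,   9,   8,  59]))
scene (array([276.732 , 219.9072]), array([273, 213,   9,  14,  97]))
top (array([433.8462, 186.1923]), array([431, 184,   7,   5,  26])) [ 66 120 145]
top (array([476.1579, 194.4737]), array([474, 193,   6,   4,  19])) [ 68 125 150]
scene (array([127.6042, 272.125 ]), array([124, 269,   8,   7,  48])) [ 85 152 194]
scene (array([184.2169, 263.0602]), array([180, 258,  10,  11,  83])) [ 88 144 178]
rod ends (array([ 0.5667, -0.3188,  0.0688]), np.float64(0.005326093845261741)) (array([ 0.5326, -0.4757,  0.0719]), np.float64(0.002981777931615376)) 0.16055070317752446
tk (array([ 0.5634, -0.076 ,  0.1603]), np.float64(0.001300252357610856)) hk (array([0.5582, 0.2904, 0.1428]), np.float64(0.002597348712562534))
tk158 [ 0.5634 -0.0769  0.158 ] [ 0.5614 -0.0749  0.158 ] hk141 [0.5578 0.2895 0.141 ] [0.5568 0.2928 0.141 ]
tail front top [ 0.5644 -0.0243  0.119 ] headtip [0.5593 0.2324 0.1   ] tailtip [0.5641 0.0236 0.1   ]
rests [0.557  0.0988 0.1   ] [0.561  0.1901 0.1   ]
lamp edge [0.5725 0.2214 0.205 ] [0.5713 0.0884 0.205 ]
plate [0.6362 0.3251 0.012 ] [ 0.6458 -0.1132  0.012 ] [ 0.5191 -0.1138  0.012 ] [0.5128 0.3236 0.012 ]
```

Measured heights agree with the text: rod 70 mm, tail knob 160 mm, head knob 143 mm. The moves have no tilt, so the tool can't be leaned. Instead I'll grip the rod about 6 mm from its tailstock end, which keeps the upright gripper outside the lamp's y-span. First I'll turn the tool and go above the rod's end.

```bash
cat > to.py <<'E'
import sys,numpy as np
from plant import r
from scipy.spatial.transform import Rotation as Ro
np.set_printoptions(precision=4,suppress=True)
# usage: to.py x y z yaw -> remaining shift units (tool axes) and turn units
s=r.get_state();R=Ro.from_euler('xyz',s["orientation"]).as_matrix();a=list(map(float,sys.argv[1:]))
print("t",s["time_s"],"pos",s["ee_pos"],"rpy",s["orientation"],"F",s["wrist_force"],"gap",s["finger_gap"],"gf",s["grip_force"])
if a: print("shift units",R.T@(np.array(a[:3])-s["ee_pos"])/.02,"turn",-(a[3]-s["orientation"][2])/.1)
E
python3 -m handwheel '[{"grip":0.2,"dx":0,"dy":0,"dz":0,"turn":-1},{"grip":0.2,"dx":0,"dy":0,"dz":0,"turn":-1},{"grip":0.2,"dx":0,"dy":0,"dz":0,"turn":-1},{"grip":0.2,"dx":0,"dy":0,"dz":0,"turn":-1},{"grip":0.2,"dx":0,"dy":0,"dz":0,"turn":-1}]'
python3 -m handwheel '[{"grip":0.2,"dx":0,"dy":0,"dz":0,"turn":-1},{"grip":0.2,"dx":0,"dy":0,"dz":0,"turn":-1},{"grip":0.2,"dx":0,"dy":0,"dz":0,"turn":-1},{"grip":0.2,"dx":0,"dy":0,"dz":0,"turn":-1},{"grip":0.2,"dx":0,"dy":0,"dz":0,"turn":-0.2}]'
python3 - <<'E'
from h import *
h=np.array([.5,.5])
T=lambda a,b:tri(np.array(a)-h,np.array(b)-h)
A,B=T((431.2,186.5),(190,265.3)),T((479.8,195.5),(124,273))
d=A[0]-B[0];print("ends",A,B,"mid",(A[0]+B[0])/2,"yaw",np.arctan2(d[1],d[0]),"grasp",(A[0]+B[0])/2-.074*d/np.linalg.norm(d))
print("tk",T((359.2,187),(277,214)),"hk",T((240.4,192.4),(402.6,182)))
# scene view: lamp upper tail-side corners, lower; rests tops
S=lambda x,y,z:plane("scene",(262+x/5-.5,165+y/5-.5),z)
print("lamp top robot-side corner tail/head",S(380,105,.214),S(612,36,.214),"far tail/head",S(418,150,.214),S(645,75,.214))
print("tailfront top edge",S(163,246,.119),S(197,316,.119))
E
python3 to.py .535 -.468 .2 1.357
```

```text
time_s: 0.6
ee_pos: [0.2416, -0.5216, 0.2559]
orientation: [-3.141, -0.0, 0.938]
wrist_force: [-0.3, -0.0, -0.3]
finger_gap: 0.6
grip_force: 0.0
time_s: 1.1
ee_pos: [0.2416, -0.5216, 0.2559]
orientation: [-3.141, -0.001, 1.356]
wrist_force: [-0.1, 0.3, -0.5]
finger_gap: 0.6
grip_force: 0.0
ends (array([ 0.5679, -0.318 ,  0.0718]), np.float64(0.0022220437744551944)) (array([ 0.534 , -0.4745,  0.075 ]), np.float64(7.588323302109295e-05)) mid [ 0.5509 -0.3962  0.0734] yaw 1.3573090485745192 grasp [ 0.5353 -0.4685  0.0749]
tk (array([ 0.5643, -0.0757,  0.1629]), np.float64(0.0018057497548703322)) hk (array([0.5588, 0.2899, 0.1456]), np.float64(0.0006164181575281992))
lamp top robot-side corner tail/head [0.5757 0.086  0.214 ] [0.5715 0.2197 0.214 ] far tail/head [0.6134 0.0908 0.214 ] [0.6054 0.2214 0.214 ]
tailfront top edge [ 0.5401 -0.024   0.119 ] [ 0.5947 -0.0236  0.119 ]
t 1.1 pos [ 0.2416 -0.5216  0.2559] rpy [-3.1412 -0.0006  1.3563] F [-0.1037  0.278  -0.5237] gap 0.6003871629285289 gf 0.0
shift units [ 5.7402 13.7641  2.7953] turn -0.0067724287950432505
```

```bash

python3 -m handwheel '[{"grip":0.2,"dx":0.41,"dy":0.98,"dz":0.1,"turn":0},{"grip":0.2,"dx":0.41,"dy":0.98,"dz":0.1,"turn":0},{"grip":0.2,"dx":0.41,"dy":0.98,"dz":0.1,"turn":0},{"grip":0.2,"dx":0.41,"dy":0.98,"dz":0.1,"turn":0},{"grip":0.2,"dx":0.41,"dy":0.98,"dz":0.1,"turn":0}]' >/dev/null
python3 -m handwheel '[{"grip":0.2,"dx":0.41,"dy":0.98,"dz":0.1,"turn":0},{"grip":0.2,"dx":0.41,"dy":0.98,"dz":0.1,"turn":0},{"grip":0.2,"dx":0.41,"dy":0.98,"dz":0.1,"turn":0},{"grip":0.2,"dx":0.41,"dy":0.98,"dz":0.1,"turn":0},{"grip":0.2,"dx":0.41,"dy":0.98,"dz":0.1,"turn":0}]' >/dev/null
python3 -m handwheel '[{"grip":0.2,"dx":0.41,"dy":0.98,"dz":0.1,"turn":0},{"grip":0.2,"dx":0.41,"dy":0.98,"dz":0.1,"turn":0},{"grip":0.2,"dx":0.41,"dy":0.98,"dz":0.1,"turn":0},{"grip":0.2,"dx":0.41,"dy":0.98,"dz":0.1,"turn":0},{"grip":0.2,"dx":0,"dy":0,"dz":0,"turn":0}]' >/dev/null
python3 to.py .535 -.4685 .077 1.357
```

```text
t 2.6 pos [ 0.5368 -0.4676  0.2272] rpy [-3.141  -0.001   1.3549] F [-0.4271 -0.2031 -0.1906] gap 0.598890467679092 gf 0.0
shift units [-0.07   -0.0745  7.5078] turn -0.02109879770037404
```

```bash

python3 -m handwheel '[{"grip":0.2,"dx":-0.07,"dy":-0.08,"dz":1,"turn":0},{"grip":0.2,"dx":0,"dy":0,"dz":1,"turn":0},{"grip":0.2,"dx":0,"dy":0,"dz":1,"turn":0},{"grip":0.2,"dx":0,"dy":0,"dz":1,"turn":0},{"grip":0.2,"dx":0,"dy":0,"dz":1,"turn":0}]'
python3 -m handwheel '[{"grip":0.2,"dx":0,"dy":0,"dz":1,"turn":0},{"grip":0.2,"dx":0,"dy":0,"dz":1,"turn":0},{"grip":0.2,"dx":0,"dy":0,"dz":0.5,"turn":0},{"grip":0.2,"dx":0,"dy":0,"dz":0,"turn":0}]'
python3 - <<'E'
from plant import r
import cv2,numpy as np
a=r.read_camera("scene")["img"][215:315,90:220];b=r.read_camera("top")["img"][165:245,410:500]
m=np.zeros((600,800,3),np.uint8);m[:300,:390]=cv2.resize(a,(390,300),interpolation=2);m[:320,400:760]=cv2.resize(b,(360,320),interpolation=2);cv2.imwrite("pics/g1.png",m[:320])
E
```

```text
time_s: 3.1
ee_pos: [0.5324, -0.4698, 0.1275]
orientation: [-3.141, 0.0, 1.353]
wrist_force: [0.4, 0.2, 0.4]
finger_gap: 0.598
grip_force: 0.0
time_s: 3.5
ee_pos: [0.532, -0.4693, 0.0768]
orientation: [-3.14, -0.001, 1.353]
wrist_force: [-0.5, 0.3, 0.6]
finger_gap: 0.597
grip_force: 0.0
```

View pics/g1.png

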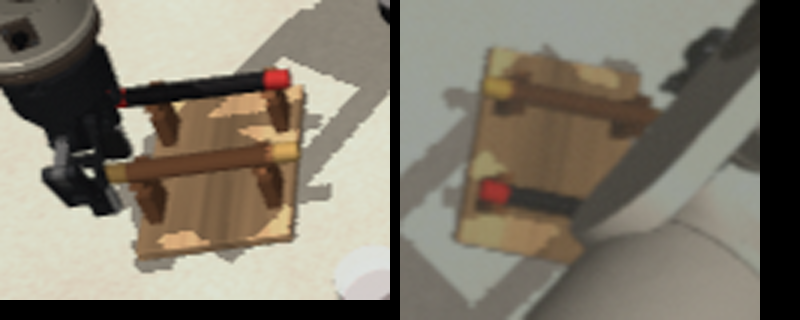

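The fingers straddle the wooden rod's near end, at scene crop (85,180). I'll shift 3 mm, close, and lift a little.

```bash

python3 -m handwheel '[{"grip":0.2,"dx":0.04,"dy":0.15,"dz":0,"turn":0},{"grip":-1,"dx":0,"dy":0,"dz":0,"turn":0},{"grip":-1,"dx":0,"dy":0,"dz":0,"turn":0},{"grip":-1,"dx":0,"dy":0,"dz":0,"turn":0},{"grip":-1,"dx":0,"dy":0,"dz":0,"turn":0}]'
python3 -m handwheel '[{"grip":-1,"dx":0,"dy":0,"dz":0,"turn":0},{"grip":-1,"dx":0,"dy":0,"dz":0,"turn":0},{"grip":-1,"dx":0,"dy":0,"dz":0,"turn":0}]'
python3 to.py
```

```text
time_s: 4.1
ee_pos: [0.5348, -0.47, 0.0793]
orientation: [-3.141, 0.001, 1.354]
wrist_force: [-10.3, 1.7, 9.0]
finger_gap: 0.184
grip_force: 58.4
time_s: 4.4
ee_pos: [0.5348, -0.47, 0.0793]
orientation: [-3.141, 0.001, 1.354]
wrist_force: [-10.5, 1.0, 9.0]
finger_gap: 0.182
grip_force: 58.4
t 4.4 pos [ 0.5348 -0.47    0.0793] rpy [-3.1408  0.0008  1.3536] F [-10.5146   0.9943   8.9652] gap 0.18208470847028738 gf 58.44941665971419
```

```bash

python3 -m handwheel '[{"grip":-1,"dx":0,"dy":0,"dz":-0.5,"turn":0},{"grip":-1,"dx":0,"dy":0,"dz":-1,"turn":0},{"grip":-1,"dx":0,"dy":0,"dz":-1,"turn":0},{"grip":-1,"dx":0,"dy":0,"dz":-1,"turn":0},{"grip":-1,"dx":0,"dy":0,"dz":-1,"turn":0}]'
python3 -m handwheel '[{"grip":-1,"dx":0,"dy":0,"dz":-1,"turn":0},{"grip":-1,"dx":0,"dy":0,"dz":-1,"turn":0},{"grip":-1,"dx":0,"dy":0,"dz":0,"turn":0}]'
python3 - <<'E'
from plant import r
import cv2,numpy as np
np.savez("pics/scene1.npz",**(c:=r.read_camera("scene")));np.savez("pics/top1.npz",**(d:=r.read_camera("top")))
a=c["img"][190:290,90:220];b=d["img"][155:235,410:500]
m=np.zeros((320,800,3),np.uint8);m[:300,:390]=cv2.resize(a,(390,300),interpolation=2);m[:320,400:760]=cv2.resize(b,(360,320),interpolation=2);cv2.imwrite("pics/g2.png",m)
E
```

```text
time_s: 4.9
ee_pos: [0.5356, -0.4695, 0.1696]
orientation: [3.141, 0.0, 1.354]
wrist_force: [-0.0, 0.3, -0.8]
finger_gap: 0.185
grip_force: 58.7
time_s: 5.2
ee_pos: [0.5362, -0.4701, 0.2119]
orientation: [3.138, 0.003, 1.354]
wrist_force: [-0.4, 0.1, -0.7]
finger_gap: 0.183
grip_force: 58.6
```

View pics/g2.png

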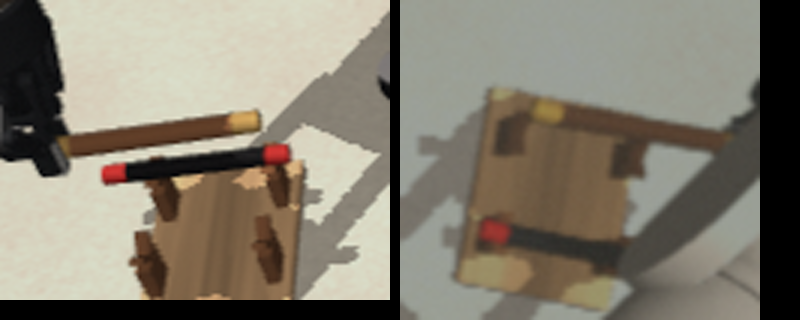

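The rod is held level-looking and the black rod is undisturbed. Next I'll triangulate its free end, at scene (176.7,230) and top (444.2,182.5).

```bash
python3 - <<'E'
from h import *
p,e=tri((443.7,182),(176.2,229.5));print("free end",p,e)
g=np.array([.5362,-.4701,.2059]);d=p-g;print(d,"len",np.hypot(*d[:2]),"yaw",np.arctan2(d[1],d[0]),"droop",np.arctan2(d[2],np.hypot(*d[:2])))
E
python3 to.py .56 .043 .22 1.588
```

```text
free end [ 0.5676 -0.3187  0.2062] 0.0021269458300687536
[0.0314 0.1514 0.0003] len 0.1546059377777279 yaw 1.3661284997888072 droop 0.001923181290653136
t 5.3 pos [ 0.5356 -0.4695  0.2083] rpy [3.1412 0.0002 1.3539] F [-0.1794  0.1412 -1.1467] gap 0.18294952398854097 gf 58.63258578989189
shift units [25.2888 -4.3251 -0.5913] turn -2.3411793777228773
```

The rod is level and its free end is 155 mm ahead of the TCP. I'll carry it over to a point in front of the checker, on the robot side of the lamp.

```bash

python3 -m handwheel '[{"grip":-1,"dx":0,"dy":0,"dz":-0.3,"turn":-0.8},{"grip":-1,"dx":0,"dy":0,"dz":-0.3,"turn":-0.8},{"grip":-1,"dx":0,"dy":0,"dz":0,"turn":-0.7},{"grip":-1,"dx":0.5,"dy":0,"dz":0,"turn":0},{"grip":-1,"dx":1,"dy":-0.2,"dz":0,"turn":0}]'>/dev/null
python3 -m handwheel '[{"grip":-1,"dx":1,"dy":-0.1,"dz":0,"turn":0},{"grip":-1,"dx":1,"dy":-0.1,"dz":0,"turn":0},{"grip":-1,"dx":1,"dy":-0.1,"dz":0,"turn":0},{"grip":-1,"dx":1,"dy":-0.1,"dz":0,"turn":0},{"grip":-1,"dx":1,"dy":-0.1,"dz":0,"turn":0}]'>/dev/null
python3 -m handwheel '[{"grip":-1,"dx":1,"dy":-0.1,"dz":0,"turn":0},{"grip":-1,"dx":1,"dy":-0.1,"dz":0,"turn":0},{"grip":-1,"dx":1,"dy":-0.1,"dz":0,"turn":0},{"grip":-1,"dx":1,"dy":-0.1,"dz":0,"turn":0},{"grip":-1,"dx":1,"dy":-0.1,"dz":0,"turn":0}]'>/dev/null
python3 -m handwheel '[{"grip":-1,"dx":1,"dy":-0.1,"dz":0,"turn":0},{"grip":-1,"dx":1,"dy":-0.1,"dz":0,"turn":0},{"grip":-1,"dx":1,"dy":0,"dz":0,"turn":0},{"grip":-1,"dx":1,"dy":0,"dz":0,"turn":0},{"grip":-1,"dx":1,"dy":0,"dz":0,"turn":0}]'>/dev/null
python3 -m handwheel '[{"grip":-1,"dx":1,"dy":0,"dz":0,"turn":0},{"grip":-1,"dx":1,"dy":0,"dz":0,"turn":0},{"grip":-1,"dx":1,"dy":0,"dz":0,"turn":0},{"grip":-1,"dx":1,"dy":0,"dz":0,"turn":0},{"grip":-1,"dx":1,"dy":0,"dz":0,"turn":0}]'>/dev/null
python3 -m handwheel '[{"grip":-1,"dx":1,"dy":0,"dz":0,"turn":0},{"grip":-1,"dx":1,"dy":0,"dz":0,"turn":0},{"grip":-1,"dx":0.5,"dy":0,"dz":0,"turn":0},{"grip":-1,"dx":0,"dy":0,"dz":0,"turn":0}]'
python3 to.py .50 .041 .137 1.586
```

```text
time_s: 8.2
ee_pos: [0.5011, 0.0113, 0.2204]
orientation: [3.141, -0.0, 1.585]
wrist_force: [0.2, -0.8, -0.9]
finger_gap: 0.18
grip_force: 58.6
t 8.2 pos [0.5011 0.0113 0.2204] rpy [ 3.1415 -0.0002  1.5854] F [ 0.2066 -0.7877 -0.9106] gap 0.1803631499466308 gf 58.64719680568669
shift units [ 1.4874 -0.0333  4.1691] turn -0.006224814176047921
```

Before going in, I'll go down to the entry height and look.

```bash

python3 -m handwheel '[{"grip":-1,"dx":0.7,"dy":0,"dz":0.8,"turn":0},{"grip":-1,"dx":0.8,"dy":0,"dz":0.8,"turn":0},{"grip":-1,"dx":0,"dy":0,"dz":0.9,"turn":0},{"grip":-1,"dx":0,"dy":0,"dz":0.9,"turn":0},{"grip":-1,"dx":0,"dy":0,"dz":0.75,"turn":0}]' >/dev/null
python3 -m handwheel '[{"grip":-1,"dx":0,"dy":0,"dz":0,"turn":0},{"grip":-1,"dx":0,"dy":0,"dz":0,"turn":0}]'
python3 to.py .5627 .041 .137 1.586
python3 - <<'E'
from plant import r
import cv2,numpy as np
np.savez("pics/scene2.npz",**(c:=r.read_camera("scene")));np.savez("pics/top2.npz",**(d:=r.read_camera("top")))
a=c["img"][130:280,255:425];b=d["img"][145:225,225:375]
m=np.zeros((600,800,3),np.uint8);m[:300,:340]=cv2.resize(a,(340,300),interpolation=2);m[:240,345:795]=cv2.resize(b,(450,240),interpolation=2)
m=cv2.resize(c["img"][150:270,260:420],(800,600),interpolation=2);m[360:,400:]=cv2.resize(d["img"][150:225,230:355],(400,240),interpolation=2)
cv2.imwrite("pics/g3.png",m)
E
```

```text
time_s: 8.9
ee_pos: [0.5011, 0.0395, 0.1377]
orientation: [-3.142, 0.0, 1.583]
wrist_force: [-0.3, -0.2, -0.2]
finger_gap: 0.183
grip_force: 58.7
t 8.9 pos [0.5011 0.0395 0.1377] rpy [-3.1415  0.      1.5832] F [-0.2972 -0.1768 -0.1603] gap 0.18258541348760818 gf 58.68370073614642
shift units [0.0348 3.0819 0.036 ] turn -0.02779016871535811
```

View pics/g3.png

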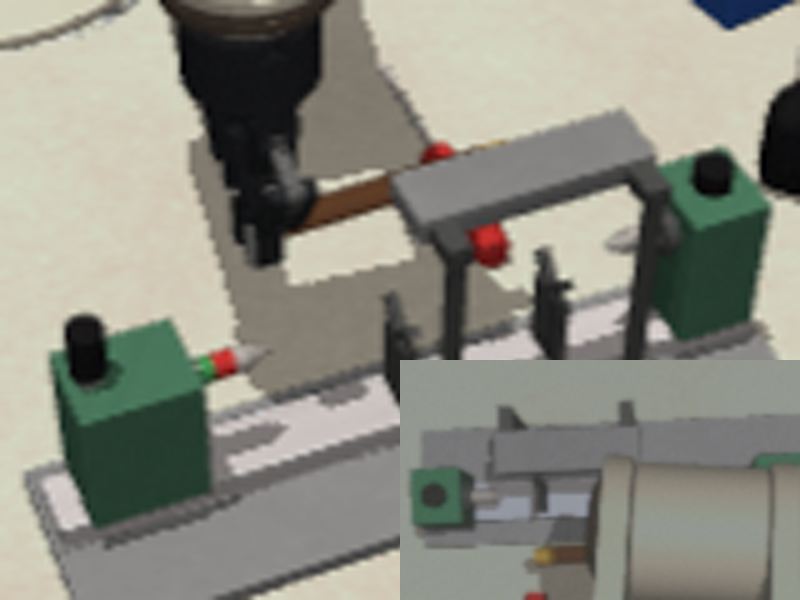

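The rod is clear of the lamp on the robot side, held by its tail end (scene crop 290,215). The lamp's tail edge is at crop (400,200). A grey wrist link juts out above the gripper, so I'll check its height against the lamp top at the placing pose.

```bash
python3 - <<'E'
from h import *
c=C["scene"]
for x,y in((.501,.04),(.541,.04)):
  for z in(.113,.192,.26,.28,.3,.32,.34):
    p=c["R"]@[x,y,z]+c["t"];q=c["mtx"]@p;print(x,z,"crop px",((q[:2]/q[2]-[260,150])*5).round(),"px/m",round(5*434/p[2]))
c2=np.load("pics/scene2.npz")["img"]
print(c2[150:200:3,310])
E
```

```text
0.501 0.113 crop px [258. 248.] px/m 1788
0.501 0.192 crop px [253. 142.] px/m 1873
0.501 0.26 crop px [249.  42.] px/m 1953
0.501 0.28 crop px [248.  11.] px/m 1978
0.501 0.3 crop px [247. -21.] px/m 2004
0.501 0.32 crop px [245. -53.] px/m 2030
0.501 0.34 crop px [244. -87.] px/m 2057
0.541 0.113 crop px [283. 296.] px/m 1829
0.541 0.192 crop px [280. 189.] px/m 1918
0.541 0.26 crop px [277.  89.] px/m 2002
0.541 0.28 crop px [276.  58.] px/m 2028
0.541 0.3 crop px [275.  26.] px/m 2055
0.541 0.32 crop px [274.  -7.] px/m 2082
0.541 0.34 crop px [273. -41.] px/m 2110
[[145 160 166]
 [ 56  64  71]
 [ 31  37  44]
 [ 27  25  25]
 [ 21  19  19]
 [ 21  19  19]
 [ 20  18  19]
 [ 21  19  19]
 [ 24  23  22]
 [ 15  14  13]
 [ 16  15  15]
 [ 15  13  14]
 [ 24  23  22]
 [ 22  20  20]
 [ 21  19  18]
 [ 62  64  64]
 [ 70  73  72]]
```

The grey wrist underside will be at about 0.26 m when placing, over the 0.214 m lamp top. The body clears the lamp edge by about 8 mm, so I'll move in slowly.

```bash

python3 -m handwheel '[{"grip":-1,"dx":0.05,"dy":0.6,"dz":0,"turn":0},{"grip":-1,"dx":0,"dy":0.6,"dz":0,"turn":0},{"grip":-1,"dx":0,"dy":0.4,"dz":0,"turn":0}]'
python3 -m handwheel '[{"grip":-1,"dx":0,"dy":0.5,"dz":0,"turn":0},{"grip":-1,"dx":0,"dy":0.5,"dz":0,"turn":0},{"grip":-1,"dx":0,"dy":0.45,"dz":0,"turn":0},{"grip":-1,"dx":0,"dy":0,"dz":0,"turn":0},{"grip":-1,"dx":0,"dy":0,"dz":0,"turn":0}]'
python3 to.py .5627 .041 .108 1.586
```

```text
time_s: 9.3
ee_pos: [0.5344, 0.0414, 0.1376]
orientation: [3.141, -0.0, 1.584]
wrist_force: [-0.3, -0.8, -1.7]
finger_gap: 0.182
grip_force: 58.7
time_s: 9.8
ee_pos: [0.5619, 0.0418, 0.1371]
orientation: [-3.141, -0.0, 1.584]
wrist_force: [-0.5, -0.2, -0.1]
finger_gap: 0.184
grip_force: 58.7
t 9.8 pos [0.5619 0.0418 0.1371] rpy [-3.141  -0.0001  1.5838] F [-0.4745 -0.1621 -0.1202] gap 0.1836270965323843 gf 58.65287610038649
shift units [-0.0425  0.0428  1.4546] turn -0.02163955336111245
```

```bash

python3 -m handwheel '[{"grip":-1,"dx":0,"dy":0,"dz":0.5,"turn":0},{"grip":-1,"dx":0,"dy":0,"dz":0.5,"turn":0},{"grip":-1,"dx":0,"dy":0,"dz":0.3,"turn":0},{"grip":-1,"dx":0,"dy":0,"dz":0,"turn":0}]'
python3 -m handwheel '[{"grip":-1,"dx":0,"dy":0,"dz":0.1,"turn":0},{"grip":-1,"dx":0,"dy":0,"dz":0.1,"turn":0},{"grip":-1,"dx":0,"dy":0,"dz":0,"turn":0}]'
python3 - <<'E'
from plant import r
import cv2,numpy as np
np.savez("pics/scene3.npz",**(c:=r.read_camera("scene")))
cv2.imwrite("pics/g4.png",cv2.resize(c["img"][150:270,260:420],(800,600),interpolation=2))
E
```

```text
time_s: 10.2
ee_pos: [0.5613, 0.0418, 0.11]
orientation: [-3.14, -0.0, 1.584]
wrist_force: [-0.8, 0.8, -0.5]
finger_gap: 0.181
grip_force: 58.7
time_s: 10.5
ee_pos: [0.5621, 0.0418, 0.1074]
orientation: [3.141, -0.0, 1.584]
wrist_force: [0.9, 0.1, 1.3]
finger_gap: 0.186
grip_force: 58.8
```

View pics/g4.png

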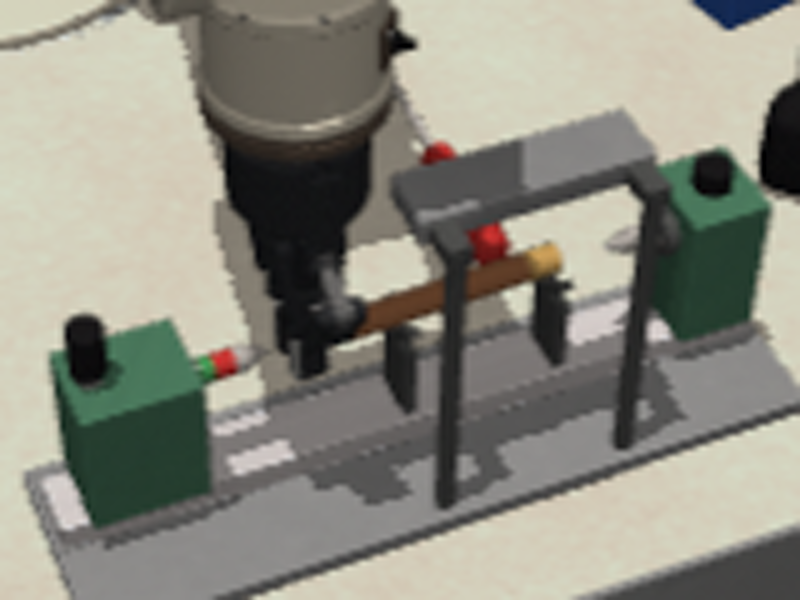

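The rod lies over both rests, with its far end at crop (555,260) just reaching over the second rest at (550,290). Contact is beginning, so I'll lower in small steps.

```bash

python3 -m handwheel '[{"grip":-1,"dx":0,"dy":0,"dz":0.08,"turn":0},{"grip":-1,"dx":0,"dy":0,"dz":0,"turn":0}]'
python3 -m handwheel '[{"grip":-1,"dx":0.08,"dy":0,"dz":0.06,"turn":0},{"grip":-1,"dx":0,"dy":0,"dz":0,"turn":0}]'
```

```text
time_s: 10.75
ee_pos: [0.5622, 0.0417, 0.1059]
orientation: [3.141, 0.0, 1.584]
wrist_force: [1.4, -1.1, 4.4]
finger_gap: 0.181
grip_force: 59.2
time_s: 10.95
ee_pos: [0.5624, 0.0434, 0.1048]
orientation: [3.14, 0.0, 1.584]
wrist_force: [3.8, -1.6, 4.5]
finger_gap: 0.186
grip_force: 59.2
```

```bash

python3 -m handwheel '[{"grip":-0.5,"dx":0,"dy":0,"dz":0,"turn":0},{"grip":-0.3,"dx":0,"dy":0,"dz":0,"turn":0},{"grip":0.1,"dx":0,"dy":0,"dz":0,"turn":0},{"grip":0.1,"dx":0,"dy":0,"dz":0,"turn":0},{"grip":0.1,"dx":0,"dy":0,"dz":0,"turn":0}]'
python3 -m handwheel '[{"grip":0.1,"dx":-0.2,"dy":0,"dz":-0.5,"turn":0},{"grip":0.1,"dx":-0.2,"dy":0,"dz":-1,"turn":0},{"grip":0.1,"dx":-0.2,"dy":0,"dz":-1,"turn":0},{"grip":0.1,"dx":-0.6,"dy":0,"dz":-1,"turn":0},{"grip":0.1,"dx":-1,"dy":0,"dz":0,"turn":0}]'
python3 -m handwheel '[{"grip":0.1,"dx":-1,"dy":0,"dz":0,"turn":0},{"grip":0.1,"dx":-1,"dy":0,"dz":0,"turn":0},{"grip":0.1,"dx":-1,"dy":0,"dz":0,"turn":0},{"grip":0.1,"dx":0,"dy":0,"dz":0,"turn":0}]'
python3 - <<'E'
from plant import r
import cv2,numpy as np
np.savez("pics/scene4.npz",**(c:=r.read_camera("scene")));np.savez("pics/top4.npz",**(d:=r.read_camera("top")))
m=cv2.resize(c["img"][150:270,260:420],(800,600),interpolation=2);m[400:,300:]=cv2.resize(d["img"][165:215,230:355],(500,200),interpolation=2)
cv2.imwrite("pics/g5.png",m)
E
```

```text
time_s: 11.45
ee_pos: [0.5618, 0.0435, 0.1044]
orientation: [-3.141, -0.0, 1.584]
wrist_force: [0.2, 0.3, -0.6]
finger_gap: 0.548
grip_force: 0.0
time_s: 11.95
ee_pos: [0.5635, -0.0007, 0.1782]
orientation: [3.137, 0.0, 1.585]
wrist_force: [-0.1, -0.1, 0.1]
finger_gap: 0.553
grip_force: 0.0
time_s: 12.35
ee_pos: [0.5633, -0.0627, 0.1752]
orientation: [3.141, 0.001, 1.582]
wrist_force: [-0.8, 0.6, 0.7]
finger_gap: 0.55
grip_force: 0.0
```

View pics/g5.png

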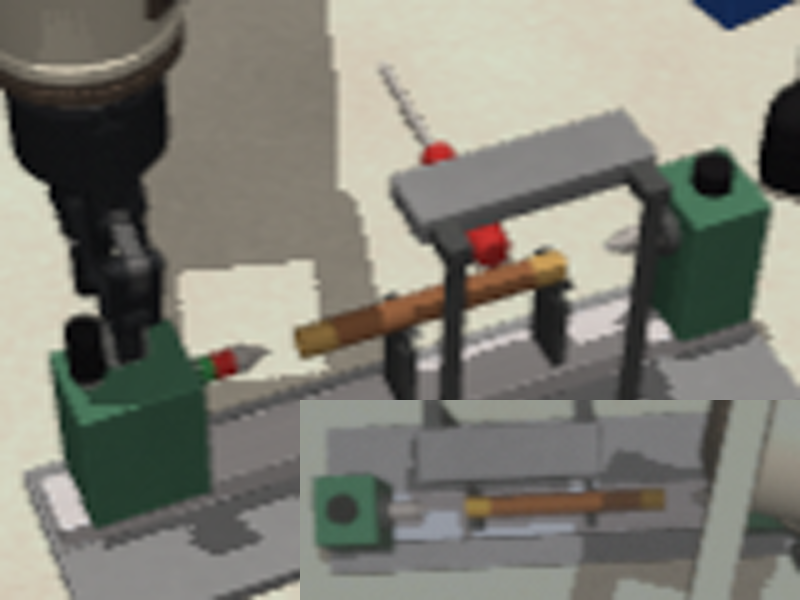

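The rod lies released in both rests: scene crop ends (300,340) and (565,265), top inset ends (466,507) and (664,497). Next I'll compute the rod's middle, the head tip and the knob travel.

```bash
python3 - <<'E'
from h import *
S=lambda x,y:np.array((260+x/5-.5,150+y/5-.5));T=lambda x,y:np.array((230+(x-300)/4-.5,165+(y-400)/4-.5))
print("rod ends head/tail",tri(T(466,507),S(565,265)),tri(T(664,497),S(298,341)))
print("headtip",tri(T(425,508),S(605,243)),plane("top",T(425,508),.1),plane("scene",S(605,243),.1))
print("tailtip",plane("scene",S(268,350),.1),"tail front",plane("scene",S(175,320),.119),plane("scene",S(210,390),.119))
E
python3 to.py .564 -.0755 .148 1.584
```

```text
rod ends head/tail (array([0.5622, 0.1994, 0.0994]), np.float64(0.0006239581449874318)) (array([0.5652, 0.0394, 0.1032]), np.float64(0.0027079455423600395))
headtip (array([0.5606, 0.2284, 0.1051]), np.float64(0.005906129515300433)) [0.5621 0.2319 0.1   ] [0.5552 0.2283 0.1   ]
tailtip [0.5622 0.0217 0.1   ] tail front [ 0.5398 -0.0228  0.119 ] [ 0.5946 -0.022   0.119 ]
t 12.45 pos [ 0.5633 -0.0609  0.1751] rpy [ 3.1412 -0.0001  1.5828] F [ 0.4657  0.0214 -0.3762] gap 0.5539584371104783 gf 0.0
shift units [-0.7326  0.0271  1.3525] turn -0.011791622121153367
```

```bash

python3 -m handwheel '[{"grip":0.1,"dx":-0.73,"dy":0,"dz":0,"turn":0},{"grip":0.1,"dx":0,"dy":0,"dz":0.7,"turn":0},{"grip":0.1,"dx":0,"dy":0,"dz":0.65,"turn":0},{"grip":0.1,"dx":0,"dy":0,"dz":0,"turn":0},{"grip":-1,"dx":0,"dy":0,"dz":0,"turn":0}]'
python3 -m handwheel '[{"grip":-1,"dx":0,"dy":0,"dz":0,"turn":0},{"grip":-1,"dx":0,"dy":0,"dz":0,"turn":0},{"grip":-1,"dx":0,"dy":0,"dz":0,"turn":0},{"grip":-1,"dx":0,"dy":0,"dz":0,"turn":0}]'
```

```text
time_s: 12.95
ee_pos: [0.5632, -0.0748, 0.147]
orientation: [-3.14, -0.0, 1.584]
wrist_force: [0.3, -0.2, 0.4]
finger_gap: 0.395
grip_force: 0.0
time_s: 13.35
ee_pos: [0.565, -0.0749, 0.1481]
orientation: [3.138, -0.0, 1.584]
wrist_force: [17.7, 1.3, -8.0]
finger_gap: 0.238
grip_force: 60.4
```

```bash

python3 -m handwheel '[{"grip":-1,"dx":0,"dy":0.1,"dz":0,"turn":0},{"grip":-1,"dx":0.3,"dy":0,"dz":0,"turn":0},{"grip":-1,"dx":0.3,"dy":0,"dz":0,"turn":0}]'
python3 -m handwheel '[{"grip":-1,"dx":0.4,"dy":0,"dz":0,"turn":0},{"grip":-1,"dx":0.4,"dy":0,"dz":0,"turn":0},{"grip":-1,"dx":0.4,"dy":0,"dz":0,"turn":0},{"grip":-1,"dx":0.4,"dy":0,"dz":0,"turn":0},{"grip":-1,"dx":0.3,"dy":0,"dz":0,"turn":0}]'
python3 -m handwheel '[{"grip":-1,"dx":0.3,"dy":0,"dz":0,"turn":0},{"grip":-1,"dx":0.2,"dy":0,"dz":0,"turn":0}]'
python3 to.py
```

```text
time_s: 13.65
ee_pos: [0.5651, -0.064, 0.148]
orientation: [-3.141, 0.002, 1.583]
wrist_force: [-5.0, -10.7, 1.8]
finger_gap: 0.241
grip_force: 61.1
time_s: 14.15
ee_pos: [0.5645, -0.0258, 0.148]
orientation: [-3.141, 0.002, 1.584]
wrist_force: [-5.5, -10.5, 3.3]
finger_gap: 0.241
grip_force: 61.2
time_s: 14.35
ee_pos: [0.5643, -0.0158, 0.148]
orientation: [-3.141, 0.002, 1.584]
wrist_force: [-5.8, -10.1, 2.8]
finger_gap: 0.235
grip_force: 61.3
t 14.35 pos [ 0.5643 -0.0158  0.148 ] rpy [-3.1408  0.0019  1.5837] F [ -5.8491 -10.11     2.751 ] gap 0.2347578139350587 gf 61.2789169116877
```

```bash

python3 -m handwheel '[{"grip":-1,"dx":0.1,"dy":0,"dz":0,"turn":0},{"grip":-1,"dx":0.1,"dy":0,"dz":0,"turn":0}]'|sed -n '2p;4p'
python3 -m handwheel '[{"grip":-1,"dx":0.1,"dy":0,"dz":0,"turn":0}]'|sed -n '2p;4p'
python3 -m handwheel '[{"grip":-1,"dx":0.1,"dy":0,"dz":0,"turn":0}]'|sed -n '2p;4p'
python3 -m handwheel '[{"grip":-1,"dx":0.1,"dy":0,"dz":0,"turn":0}]'|sed -n '2p;4p'
python3 -m handwheel '[{"grip":-1,"dx":0.1,"dy":0,"dz":0,"turn":0}]'|sed -n '2p;4p'
python3 -m handwheel '[{"grip":-1,"dx":0.1,"dy":0,"dz":0,"turn":0}]'|sed -n '2p;4p'
python3 - <<'E'
from plant import r
import cv2,numpy as np
np.savez("pics/scene5.npz",**(c:=r.read_camera("scene")))
m=cv2.resize(c["img"][165:245,285:405],(800,533),interpolation=2)
cv2.imwrite("pics/g6.png",m)
E
```

```text
ee_pos: [0.5643, -0.0119, 0.148]
wrist_force: [-6.3, -10.7, 4.0]
ee_pos: [0.5642, -0.01, 0.148]
wrist_force: [-6.8, -11.8, 4.1]
ee_pos: [0.5642, -0.0082, 0.148]
wrist_force: [-6.9, -12.5, 2.2]
ee_pos: [0.5641, -0.0063, 0.148]
wrist_force: [-4.7, -13.2, 3.4]
ee_pos: [0.5641, -0.0044, 0.148]
wrist_force: [-7.4, -14.0, 3.0]
ee_pos: [0.5641, -0.0024, 0.148]
wrist_force: [-6.1, -13.4, 2.3]
```

View pics/g6.png

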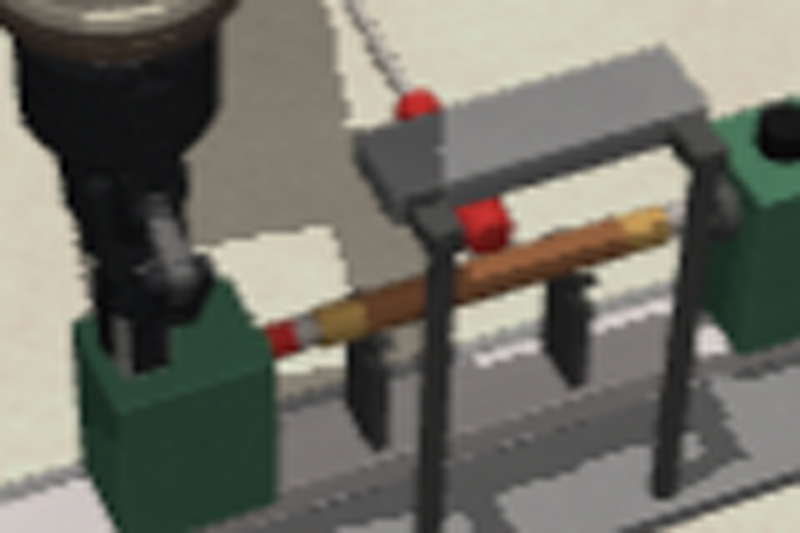

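The rod is now between both points. The sprung point shows grey tip and red at crop (285,340), and the rod's tail end is at (318,325). I'll compute the exposed spindle length from the rod ends.

```bash
python3 - <<'E'
from h import *
k=20/3
S=lambda x,y:plane("scene",(285+x/k-.5,165+y/k-.5),.1)
print("tail end",S(318,327),"head end",S(667,222),"red/steel joint",S(300,337))
print("face top edge",plane("scene",(285+225/k-.5,165+278/k-.5),.119),plane("scene",(285+274/k-.5,165+365/k-.5),.119))
E
python3 to.py
```

```text
tail end [0.5607 0.0781 0.1   ] head end [0.5584 0.2395 0.1   ] red/steel joint [0.5632 0.0691 0.1   ]
face top edge [0.5377 0.0463 0.119 ] [0.5906 0.047  0.119 ]
t 15.1 pos [ 0.5641 -0.0022  0.148 ] rpy [-3.1407  0.0025  1.5835] F [ -5.4685 -11.8764   2.1825] gap 0.23774874067725496 gf 61.275684360880405
```

Seating is confirmed: the head end is 11 mm past the tip. The sprung point is pressed in by about 5 mm, so I'll go 3 mm further, release and rise.

```bash

python3 -m handwheel '[{"grip":-1,"dx":0.1,"dy":-0.03,"dz":0,"turn":0},{"grip":-1,"dx":0.05,"dy":0,"dz":0,"turn":0},{"grip":-1,"dx":0,"dy":0,"dz":0,"turn":0},{"grip":-1,"dx":0,"dy":0,"dz":0,"turn":0}]'
python3 -m handwheel '[{"grip":-0.3,"dx":0,"dy":0,"dz":0,"turn":0},{"grip":0.1,"dx":0,"dy":0,"dz":0,"turn":0},{"grip":0.1,"dx":0,"dy":0,"dz":0,"turn":0},{"grip":0.1,"dx":0,"dy":0,"dz":0,"turn":0}]'
python3 -m handwheel '[{"grip":0.1,"dx":0,"dy":0,"dz":-0.5,"turn":0},{"grip":0.1,"dx":0,"dy":0,"dz":-1,"turn":0},{"grip":0.1,"dx":0,"dy":0,"dz":-1,"turn":0},{"grip":0.1,"dx":0,"dy":0,"dz":-1,"turn":0},{"grip":0.1,"dx":0,"dy":0,"dz":-1,"turn":0}]' >/dev/null
python3 -m handwheel '[{"grip":0.1,"dx":-1,"dy":-1,"dz":-1,"turn":0},{"grip":0.1,"dx":-1,"dy":-1,"dz":-1,"turn":0},{"grip":0.1,"dx":-1,"dy":-1,"dz":0,"turn":0},{"grip":0.1,"dx":-1,"dy":-1,"dz":0,"turn":0},{"grip":0.1,"dx":-1,"dy":-1,"dz":0,"turn":0}]' >/dev/null
python3 -m handwheel '[{"grip":0.1,"dx":-1,"dy":-1,"dz":0,"turn":0},{"grip":0.1,"dx":-1,"dy":-1,"dz":0,"turn":0},{"grip":0.1,"dx":-1,"dy":-1,"dz":0,"turn":0},{"grip":0.1,"dx":0,"dy":0,"dz":0,"turn":0},{"grip":0.1,"dx":0,"dy":0,"dz":0,"turn":0}]'
python3 - <<'E'
from plant import r
from h import *
for n in("scene","top"):
    c=r.read_camera(n);np.savez(f"pics/{n}6.npz",**c);C[n]=c
t,s=C["top"]["img"].astype(int),C["scene"]["img"].astype(int)
green=lambda i:(i[...,1]-i[...,2]>20)&(i[...,1]-i[...,0]>5)
brass=lambda i:(i[...,2]-i[...,0]>60)&(i[...,1]-i[...,0]>38)&(i[...,2]-i[...,1]<48)
red=lambda i:(i[...,2]-i[...,1]>60)&(i[...,2]-i[...,0]>60)
print("top tailblock",blob("top",(310,165,60,50),green));print("top red",blob("top",(300,180,40,20),red))
# row profile along the spindle, top view, and along rod in scene
for v in(190,191,192): print("top row",v,[tuple(map(int,t[v,u])) for u in range(306,324)])
for u0,v0 in((330,214),): print("scene",[(u,tuple(map(int,s[round(218-(u-322)*.30),u]))) for u in range(316,342)])
E
```

```text
time_s: 15.5
ee_pos: [0.564, 0.0006, 0.148]
orientation: [3.141, 0.002, 1.583]
wrist_force: [-0.6, -13.0, -0.2]
finger_gap: 0.239
grip_force: 61.0
time_s: 15.9
ee_pos: [0.5639, 0.002, 0.1476]
orientation: [3.141, -0.0, 1.584]
wrist_force: [-0.6, -0.4, 0.9]
finger_gap: 0.55
grip_force: 0.0
time_s: 17.4
ee_pos: [0.4059, -0.1604, 0.2783]
orientation: [3.141, 0.0, 1.582]
wrist_force: [0.3, 0.5, -0.4]
finger_gap: 0.551
grip_force: 0.0
top tailblock (array([326.7642, 188.6667]), array([317, 180,  22,  18, 318]))
top red (array([314.0909, 189.3636]), array([313, 188,   3,   4,  11]))
top row 190 [(68, 125, 148), (68, 124, 149), (69, 123, 148), (91, 120, 138), (116, 124, 132), (127, 130, 137), (109, 112, 140), (74, 78, 146), (54, 57, 147), (50, 54, 144), (54, 64, 116), (71, 88, 72), (85, 106, 70), (87, 109, 70), (88, 110, 72), (87, 109, 70), (89, 111, 73), (89, 111, 73)]
top row 191 [(63, 112, 138), (62, 112, 138), (66, 113, 137), (80, 109, 126), (103, 110, 118), (111, 114, 120), (96, 99, 122), (72, 75, 128), (60, 63, 129), (56, 59, 126), (57, 66, 102), (73, 90, 70), (85, 106, 68), (87, 110,
[... 235 characters left out ...]
82, 91), (79, 93, 74), (86, 106, 70), (88, 110, 71), (89, 109, 70), (90, 112, 73), (87, 110, 71), (89, 110, 73)]
scene [(316, (92, 121, 74)), (317, (92, 121, 74)), (318, (92, 120, 74)), (319, (93, 121, 75)), (320, (94, 122, 75)), (321, (93, 122, 76)), (322, (93, 122, 75)), (323, (93, 122, 75)), (324, (93, 121, 75)), (325, (92, 119, 77)), (326, (75, 97, 89)), (327, (41, 43, 174)), (328, (38, 41, 164)), (329, (57, 61, 148)), (330, (91, 95, 127)), (331, (133, 139, 145)), (332, (104, 112, 119)), (333, (59, 88, 108)), (334, (72, 127, 163)), (335, (69, 123, 157)), (336, (65, 117, 148)), (337, (60, 108, 138)), (338, (74, 132, 168)), (339, (66, 116, 151)), (340, (52, 85, 122)), (341, (53, 82, 127))]
```

The red now looks close to the front face, so I'll compare the band profile with the starting picture for a sub-pixel reading.

```bash
python3 - <<'E'
import numpy as np
for n,v,u0 in((0,188,326),(0,189,326),(6,189,306),(6,190,306)):
    i=np.load(f"pics/top{n}.npz")["img"].astype(int)
    print(n,v,[(u,*map(int,i[v,u])) for u in range(u0,u0+19)])
    red=(i[v,u0:u0+19,2]-i[v,u0:u0+19,1]);print("  R-G",red)
E
```

```text
0 188 [(326, 163, 154, 150), (327, 148, 142, 139), (328, 130, 127, 128), (329, 120, 122, 123), (330, 120, 121, 125), (331, 126, 129, 134), (332, 126, 129, 138), (333, 101, 104, 145), (334, 59, 64, 150), (335, 52, 57, 149), (336, 56, 70, 137), (337, 67, 104, 103), (338, 76, 122, 70), (339, 99, 126, 96), (340, 99, 111, 98), (341, 82, 97, 75), (342, 87, 108, 72), (343, 89, 110, 73), (344, 90, 112, 75)]
  R-G [ -4  -3   1   1   4   5   9  41  86  92  67  -1 -52 -30 -13 -22 -36 -37
 -37]
0 189 [(326, 153, 146, 143), (327, 138, 135, 134), (328, 124, 125, 128), (329, 118, 120, 123), (330, 120, 122, 127), (331, 130, 132, 135), (332, 132, 135, 141), (333, 105, 109, 145), (334, 61, 64, 148), (335, 53, 58, 148), (336, 57, 69, 136), (337, 65, 100, 102), (338, 74, 118, 69), (339, 96, 122, 92), (340, 93, 106, 93), (341, 82, 97, 74), (342, 87, 108, 72), (343, 88, 112, 74), (344, 90, 112, 73)]
  R-G [ -3  -1   3   3   5   3   6  36  84  90  67   2 -49 -30 -13 -23 -36 -38
 -39]
6 189 [(306, 66, 122, 148), (307, 66, 122, 148), (308, 69, 121, 147), (309, 91, 120, 138), (310, 114, 123, 130), (311, 125, 127, 135), (312, 105, 109, 143), (313, 68, 71, 149), (314, 53, 57, 150), (315, 48, 52, 146), (316, 54, 67, 117), (317, 74, 93, 74), (318, 86, 107, 71), (319, 88, 110, 71), (320, 89, 110, 73), (321, 87, 109, 70), (322, 88, 110, 71), (323, 90, 111, 72), (324, 90, 111, 73)]
  R-G [ 26  26  26  18   7   8  34  78  93  94  50 -19 -36 -39 -37 -39 -39 -39
 -38]
6 190 [(306, 68, 125, 148), (307, 68, 124, 149), (308, 69, 123, 148), (309, 91, 120, 138), (310, 116, 124, 132), (311, 127, 130, 137), (312, 109, 112, 140), (313, 74, 78, 146), (314, 54, 57, 147), (315, 50, 54, 144), (316, 54, 64, 116), (317, 71, 88, 72), (318, 85, 106, 70), (319, 87, 109, 70), (320, 88, 110, 72), (321, 87, 109, 70), (322, 89, 111, 73), (323, 89, 111, 73), (324, 88, 110, 70)]
  R-G [ 23  25  25  18   8   7  28  68  90  90  52 -16 -36 -39 -38 -39 -38 -38
 -40]
```

Three cues put the sprung point at about 10–11 mm: the red band's shift against knob travel, the exposed length, and only a sliver of green showing. That's within the band but near its limit, so I'll return to the knob and ease it back 2.5 mm.

```bash

python3 -m handwheel '[{"grip":0.1,"dx":1,"dy":1,"dz":0,"turn":0},{"grip":0.1,"dx":1,"dy":1,"dz":0,"turn":0},{"grip":0.1,"dx":1,"dy":1,"dz":0,"turn":0},{"grip":0.1,"dx":1,"dy":1,"dz":0,"turn":0},{"grip":0.1,"dx":1,"dy":1,"dz":0,"turn":0}]' >/dev/null
python3 -m handwheel '[{"grip":0.1,"dx":1,"dy":1,"dz":0,"turn":0},{"grip":0.1,"dx":1,"dy":1,"dz":0,"turn":0},{"grip":0.1,"dx":1,"dy":1,"dz":0,"turn":0},{"grip":0.1,"dx":0,"dy":0,"dz":0,"turn":0},{"grip":0.1,"dx":0,"dy":0,"dz":0,"turn":0}]' >/dev/null
python3 to.py .565 .002 .148 1.584
```

```text
t 18.5 pos [0.5641 0.003  0.277 ] rpy [-3.1405 -0.0002  1.5859] F [0.0316 0.4116 0.2958] gap 0.5516284567703023 gf 0.0
shift units [-0.0522  0.0515  6.4514] turn 0.01948924938684371
```

```bash

python3 -m handwheel '[{"grip":0.1,"dx":-0.05,"dy":0.05,"dz":1,"turn":0},{"grip":0.1,"dx":0,"dy":0,"dz":1,"turn":0},{"grip":0.1,"dx":0,"dy":0,"dz":1,"turn":0},{"grip":0.1,"dx":0,"dy":0,"dz":1,"turn":0},{"grip":0.1,"dx":0,"dy":0,"dz":1,"turn":0}]'
python3 -m handwheel '[{"grip":0.1,"dx":0,"dy":0,"dz":0.9,"turn":0},{"grip":0.1,"dx":0,"dy":0,"dz":0.5,"turn":0},{"grip":0.1,"dx":0,"dy":0,"dz":0,"turn":0}]'
python3 -m handwheel '[{"grip":-1,"dx":0,"dy":0,"dz":0,"turn":0},{"grip":-1,"dx":0,"dy":0,"dz":0,"turn":0},{"grip":-1,"dx":0,"dy":0,"dz":0,"turn":0},{"grip":-1,"dx":0,"dy":0,"dz":0,"turn":0},{"grip":-1,"dx":0,"dy":0,"dz":0,"turn":0}]'
python3 -m handwheel '[{"grip":-1,"dx":-0.07,"dy":0,"dz":0,"turn":0},{"grip":-1,"dx":-0.07,"dy":0,"dz":0,"turn":0},{"grip":-1,"dx":0,"dy":0,"dz":0,"turn":0},{"grip":-1,"dx":0,"dy":0,"dz":0,"turn":0}]'
```

```text
time_s: 19.0
ee_pos: [0.5645, 0.0006, 0.177]
orientation: [3.141, 0.0, 1.584]
wrist_force: [0.5, 0.1, -0.6]
finger_gap: 0.549
grip_force: 0.0
time_s: 19.3
ee_pos: [0.5642, 0.0007, 0.1486]
orientation: [-3.14, -0.0, 1.584]
wrist_force: [0.1, -0.6, 0.7]
finger_gap: 0.552
grip_force: 0.0
time_s: 19.8
ee_pos: [0.5641, 0.0007, 0.1508]
orientation: [-3.141, 0.0, 1.584]
wrist_force: [-13.9, -0.4, 11.0]
finger_gap: 0.238
grip_force: 59.2
time_s: 20.2
ee_pos: [0.5642, -0.0018, 0.1508]
orientation: [-3.141, -0.0, 1.584]
wrist_force: [-14.4, 1.9, 12.0]
finger_gap: 0.238
grip_force: 59.3
```

```bash

python3 -m handwheel '[{"grip":-0.3,"dx":0,"dy":0,"dz":0,"turn":0},{"grip":0.1,"dx":0,"dy":0,"dz":0,"turn":0},{"grip":0.1,"dx":0,"dy":0,"dz":0,"turn":0},{"grip":0.1,"dx":0,"dy":0,"dz":0,"turn":0}]' >/dev/null
python3 -m handwheel '[{"grip":0.1,"dx":0,"dy":0,"dz":-0.5,"turn":0},{"grip":0.1,"dx":0,"dy":0,"dz":-1,"turn":0},{"grip":0.1,"dx":0,"dy":0,"dz":-1,"turn":0},{"grip":0.1,"dx":0,"dy":0,"dz":-1,"turn":0},{"grip":0.1,"dx":0,"dy":0,"dz":-1,"turn":0}]' >/dev/null
python3 -m handwheel '[{"grip":0.1,"dx":-1,"dy":-1,"dz":-1,"turn":0},{"grip":0.1,"dx":-1,"dy":-1,"dz":-1,"turn":0},{"grip":0.1,"dx":-1,"dy":-1,"dz":0,"turn":0},{"grip":0.1,"dx":-1,"dy":-1,"dz":0,"turn":0},{"grip":0.1,"dx":-1,"dy":-1,"dz":0,"turn":0}]' >/dev/null
python3 -m handwheel '[{"grip":0.1,"dx":-1,"dy":-1,"dz":0,"turn":0},{"grip":0.1,"dx":-1,"dy":-1,"dz":0,"turn":0},{"grip":0.1,"dx":-1,"dy":-1,"dz":0,"turn":0},{"grip":0.1,"dx":0,"dy":0,"dz":0,"turn":0},{"grip":0.1,"dx":0,"dy":0,"dz":0,"turn":0}]'
python3 - <<'E'
from plant import r
from h import *
for n in("scene","top"):
    c=r.read_camera(n);np.savez(f"pics/{n}7.npz",**c);C[n]=c
i=C["top"]["img"].astype(int)
for v in(189,190): print([(u,*map(int,i[v,u])) for u in range(307,322)])
brass=lambda i:(i[...,2]-i[...,0]>60)&(i[...,1]-i[...,0]>38)&(i[...,2]-i[...,1]<48)
for n,b1,b2 in(("top",(300,183,12,14),(254,183,14,16)),("scene",(330,206,14,14),(374,190,14,14))):
    p,q=blob(n,b1,brass)[0],blob(n,b2,brass)[0];print(n,p,q,plane(n,p,.105),plane(n,q,.105))
E
```

```text
time_s: 22.1
ee_pos: [0.4069, -0.1643, 0.2803]
orientation: [3.141, 0.0, 1.582]
wrist_force: [-0.2, 0.5, 0.1]
finger_gap: 0.547
grip_force: 0.0
[(307, 67, 122, 149), (308, 69, 120, 147), (309, 89, 118, 137), (310, 115, 124, 131), (311, 127, 130, 137), (312, 111, 113, 141), (313, 74, 79, 148), (314, 53, 57, 150), (315, 53, 62, 149), (316, 59, 87, 122), (317, 61, 91, 73), (318, 76, 96, 65), (319, 86, 108, 69), (320, 88, 110, 71), (321, 88, 110, 72)]
[(307, 68, 124, 150), (308, 69, 121, 146), (309, 91, 121, 138), (310, 117, 125, 132), (311, 125, 129, 136), (312, 110, 113, 141), (313, 76, 79, 145), (314, 52, 56, 147), (315, 51, 58, 145), (316, 56, 80, 120), (317, 61, 88, 74), (318, 75, 96, 64), (319, 86, 108, 70), (320, 88, 109, 71), (321, 87, 110, 71)]
top [305.8095 189.5714] [262.6087 191.5652] [0.5641 0.0876 0.105 ] [0.5614 0.2253 0.105 ]
scene [335.6111 212.1944] [381.3103 198.1724] [0.5639 0.0869 0.105 ] [0.5608 0.2275 0.105 ]
```

The front face moved back about 2.5 mm, so the sprung point is pressed in about 8 mm with green now showing. The rod is still seated and parallel to the rail. Handing in.

```bash
python3 -c "
from plant import r
print(r.finish_job())"
```

```text
the job is handed in; nothing more can be done
None
```

The job is handed in, with no verdict shown: by camera, the wooden rod is held on both points and parallel to the rail, the sprung point is pressed in about 8 mm (green band), and the arm is clear; the tool could not be tilted, so I placed the rod upright by its tailstock end, past the end of the lamp.

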